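# Shut the tagged valve in the bench air box

## Robot

A 6-joint arm with a two-finger parallel gripper is mounted at the origin on the work surface. World frame = base frame: x ahead of the robot, y to its left, z up, the work surface at z = 0. Lengths are in m, angles in rad, forces in N, time in s.
With the tool pointing down it reaches from about 0.3 to 0.775 m from the base axis. Payload 14.6 kg.
Tool frame: the origin (TCP) lies on the centre line of the jaws, within the pads' length; the fingertips stand 22 mm ahead of it and the grasp point (between the pads) lies 3 mm ahead of it; z points along the fingers, y is the direction in which the jaws open and shut (so a half turn about z gives the same grasp; the last joint's range is limited). The gripper opens to 94 mm and grips with 3 to 60 N. Pads are 16 mm wide; open, the fingers measure 119 mm over their backs; the gripper's body (75 mm by 177 mm) begins 78 mm behind the grasp point.
Start: joints at [1.067, 0.3, 1.521, -0, 1.321, -0.067], TCP at [0.233, 0.498, 0.227] pointing down, gripper open.
Joint ranges: [-3.03, 3.03], [-0.79, 2.21], [0.23, 2.52], [-1.04, 4.18], [0, 3.07], [-2.55, 2.55]. Speed limits (rad/s): [2.22, 2.22, 2.57, 3.14, 3.14, 3.14].

## Interface

Orientations are given as a unit quaternion [w, x, y, z].
In Python, from workcell import manip gives the robot as it stands.
- The arm moves only by the shell command python3 -m creep 'ROWS' [FORCE]. ROWS is JSON, a list that holds one entry, the list of rows, each a list of 7 numbers: the shift along the tool's x, y, z in m, then the turn, a rotation vector about the tool's x, y, z in rad, then the closure, from 0 (fully open) to 1 (shut). In form: [[[tx, ty, tz, ax, ay, az, fingers], ...]]. A call has 1 to 5 rows; each row is the pose to reach, as a shift and turn from the pose commanded when the call began, along the tool's axes at that moment; what a row does not reach only later rows make up. A row lasts 1/10 s, in which the tool goes at most 50 mm and 8.59 degrees, less where a joint would pass 70% of its speed; a pose out of reach is approached as far as the arm can. A call with a gripper value outside its range is refused whole. The fingers move at their own pace and stop on an object; FORCE is the grip in N (left out, the last holds). Time passes only in rows, so rows that repeat a pose let the fingers close. It gives the time, the measured TCP pose, the force and the opening at its end, in the units of the state.
- manip.state(): the state, without advancing time (a new reading comes with each control period).
- manip.camera(name): name is "side" or "top"; returns a dict with "color" (420x560x3 uint8, red, green, blue), "fx", "fy", "cx", "cy" (pixels), "R" (3x3) and "t" (3): a world point X has camera coordinates R X + t. Camera axes: x right, y down, z forward; pixel columns grow to the right and rows downward; lengths in m; the calibration is good to about 2 mm. A picture is of the moment at which its call begins. There is no depth.
- manip.sign_off(): hands the job in, once; it reports no verdict.
The state is a dict: "t": time; "joint_pos": joint angles; "qd": joint speeds; "effort": joint torques, N m; "ee_pos": TCP position; "tcp_rot": TCP orientation; "ft_force": force on the tool from outside, world axes, zero at the start; "torque": the same for the moment, N m; "opening": opening from 0.0 (shut) to 1.0 (fully open).
Only numpy, scipy, OpenCV 4.12 (cv2) and the standard library are available. Lean on these libraries where they do the work, as an engineer would, in place of code of your own. Each camera call takes 0.05 s, during which the arm holds its last target.

## Task

Shut off the tagged air line at the bench's air box: push the sliding cover by its upturned edge all the way along its guides until it is up against the end stop and the two valve levers lie open to view, then push the lever that carries the round brass tag a quarter turn clockwise until it is fully shut. This is done by pushing only: do not lift the cover out of its guides, leave the other valve open, and leave the things around the box standing where they are.

Things in the scene. Friction and masses are not known exactly. Their poses are not given: they have to be found in the camera images.
- air_box: grey sheet-steel compressed-air box, 193 (x) x 532 (y) x 105 mm high, fixed to the bench. Origin: at the bench, half-way across, 262 mm from its -y end and 270 mm from its +y end. z up; y along its length (the cover opens towards +y); its -x side, with couplers, gauge and regulator knob, faces the robot. Yaw differs by up to 20 degrees
- valve_bay (a point): centre of the box's open valve bay, at rim height (105 mm). The bay is 160 (x) x 250 mm (y), y = -250 to 0 mm in the box's frame. From y = 0 to 262 mm the top is a closed deck level with the rim. Aluminium guide strips along both long sides rise 9 mm above the rim, 185 mm apart inside; at the -y end nothing rises above the rim
- end_stop (a point): middle of the face of the end stop, a strip across the +y end of the deck at y = 262 mm of the box, rising 14 mm above the deck; the cover's +y end comes against it
- cover: loose flat aluminium cover sheet, 181 (x) x 265 (y) x 3 mm, 0.3 to 0.65 kg, lying on the rim (underside at 105 mm) between the guides, 2 mm play a side; slides on dry metal (1.5 to 4.5 N). Origin: centre of its underside; axes as the box's. Starts at about y = -127 to -100 mm in the box's frame, over both valves; is against the end stop at y = 129.5 mm
- cover_edge (a point): outer (-y) face of the cover's upturned edge, its middle, 120 mm above the bench: a flange 140 mm wide (x) and 3 mm thick across the cover's -y end, rising to 135 mm above the bench, free space on its -y side. Pushed here towards +y the cover slides open
- tagged_lever (a joint): angle of the tagged lever: 0 = open, lever pointing to the box's -x (along its outlet pipe); grows clockwise seen from above; 1.571 = fully shut at its stop, lever pointing to the box's +y. Stays where it is left (friction 0.12 N m, about 2.5 N at the grip). Starts at 0 to 0.15
- tagged_pivot (a point): turning axis of the tagged lever at the lever's mid height, 82 mm above the bench (23 mm below the rim). The two valves stand in the bay at x = 35 mm and y = -195 mm or -90 mm of the box; which one is tagged varies
- tagged_grip (a point): point on the tagged lever 48 mm from its pivot, at mid height. Steel blade with a black sleeve 26 to 68 mm from the pivot, 14 mm wide, 10 mm high; on top of the sleeve here sits a round blank brass tag disc, 30 mm across, 3 mm thick (top 90 mm above the bench). Below the lever the outlet pipe reaches up to 52 mm, the valve's body and bonnet to 70 mm within 17 mm of the axis
- plain_lever (a joint): angle of the other valve's lever, counted alike; starts at 0 to 0.15 and must stay open
- plain_pivot (a point): turning axis of the other valve's lever, at its mid height, as above
- plain_grip (a point): point on the other lever 48 mm from its pivot; the lever is the same but has no disc
- paint_jar: small closed jar, 44 mm across and 65 mm high, standing behind the box; origin at its foot. Bystander
- driver: screwdriver with a black handle, about 200 mm long, lying flat on the bench across the box's -y end, 50 mm or more from it and under 35 mm high. Bystander
- tape_roll: roll of masking tape, 90 mm across and 24 mm high, lying flat behind the box; origin at its underside. Bystander

How it is judged:
By the outcome, as a careful person would: the job done as asked, in the order asked, and still so for the second after the job is handed in, with the robot touching nothing.
It also fails if it takes over 54 s, if anything falls off the work surface, if the arm or the gripper's body presses on something with over 40 N, if the wrist force passes 120 N, or if a joint passes its speed limit or range.

## Working session

There is one attempt and no reset: what is moved stays moved. The work goes in short steps, Python scripts to look and compute and a shell command to move; the robot and the scene stay as the last step left them, time stands still between calls to the robot, and variables do not carry over. Pictures are saved under pics/ and viewed, and the job is handed in when it is done.

```bash
mkdir -p pics
python3 - <<'E'
from workcell import manip
import cv2
for n in("side","top"):
    c=manip.camera(n); cv2.imwrite(f"pics/{n}0.png",c["color"][:,:,::-1]); print(n,c["fx"],c["fy"],c["cx"],c["cy"],c["R"],c["t"])
s=manip.state(); print(s)
E
```

```text
side 463.8469207279548 463.8469207279548 279.8674551184313 210.04823765785707 [[ 0.94907715 -0.31422646  0.02267805]
 [-0.1524007  -0.52092081 -0.8398902 ]
 [ 0.27572919  0.79366444 -0.54228237]] [-0.55638349  0.23461571  1.10440478]
top 473.1669363987109 473.1669363987109 284.3507720549409 208.07538540281186 [[-0.01905177 -0.9996319  -0.01931568]
 [-0.98618198  0.02196829 -0.16420258]
 [ 0.16456647  0.01592043 -0.98623751]] [0.1077188  0.58799223 1.24829203]
{'t': 0.1, 'joint_pos': array([ 1.06738270e+00,  3.00415415e-01,  1.52150722e+00, -1.89655962e-05,
        1.32067899e+00, -6.66185947e-02]), 'qd': array([-0.00066586, -0.00264832, -0.00184976,  0.00135869,  0.0011536 ,
       -0.00011492]), 'effort': array([ 2.49560166e-03, -5.32638717e+01, -3.53284192e+01,  7.10126921e-02,
        2.33927235e-02, -5.76605294e-05]), 'ee_pos': array([0.23258826, 0.49817536, 0.2269481 ]), 'tcp_rot': array([-1.33031746e-04,  2.16663160e-01,  9.76246291e-01, -4.86716170e-04]), 'ft_force': array([ 0.05579731, -0.29588857, -0.89311358]), 'torque': array([-0.05230604, -0.02055938,  0.0026598 ]), 'opening': 0.9985159607047346}
```

View pics/side0.png

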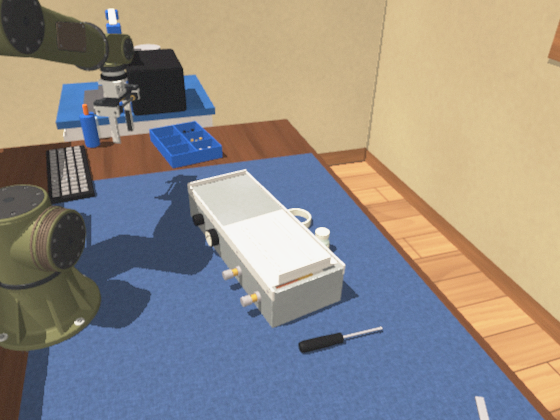

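View pics/top0.png

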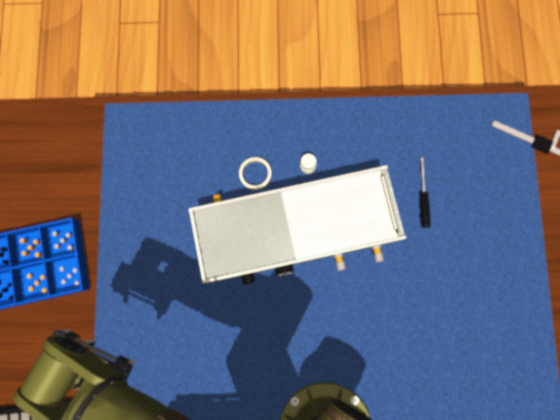

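The box lies across the top view, with corners near (190,209), (387,167), (405,238) and (205,282). The white cover is on the right, with its flange near (390,205). The driver is at (425,195). I'll zoom in for exact corners.

Run:
```python
import cv2
a=cv2.imread("pics/top0.png")[150:300,175:440]
cv2.imwrite("pics/topz.png",cv2.resize(a,None,fx=3,fy=3,interpolation=cv2.INTER_CUBIC))
a=cv2.imread("pics/side0.png")[165:325,180:350]
cv2.imwrite("pics/sidez.png",cv2.resize(a,None,fx=3.7,fy=3.7,interpolation=cv2.INTER_CUBIC))
```

```text
(no output)
```

View pics/topz.png

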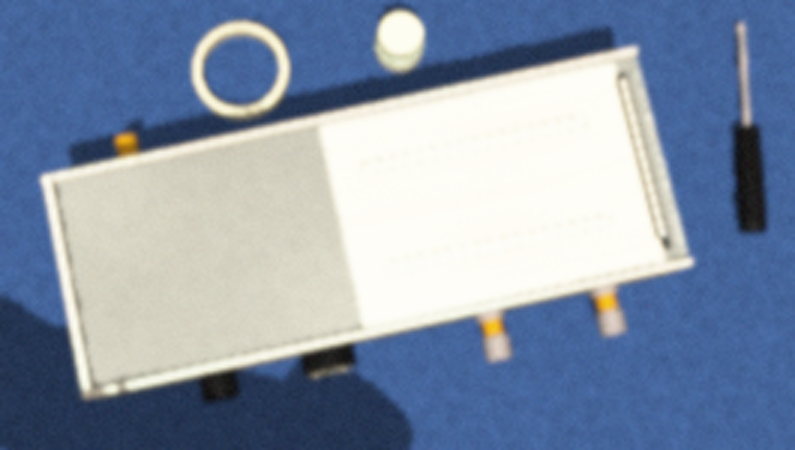

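View pics/sidez.png

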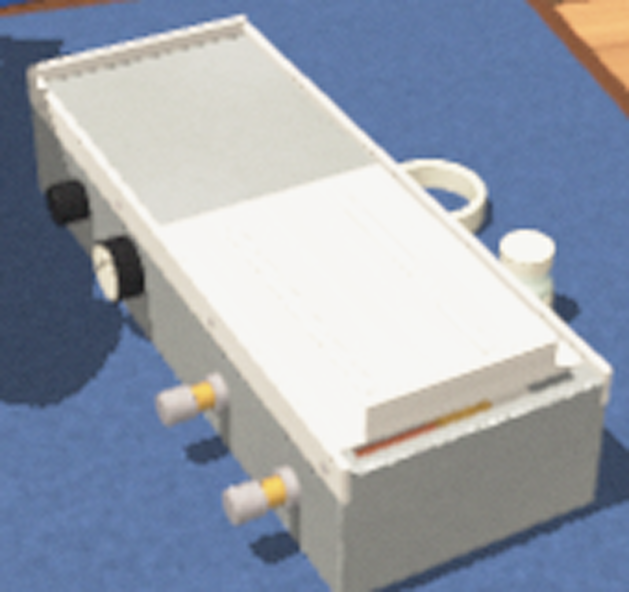

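```bash
cat > h.py <<'E'
from workcell import manip
import numpy as np, cv2
def ray(c,u,v,z):
    d=c["R"].T@np.array([(u-c["cx"])/c["fx"],(v-c["cy"])/c["fy"],1.]); o=-c["R"].T@c["t"]
    return o+d*(z-o[2])/d[2]
def proj(c,X):
    p=c["R"]@np.asarray(X)+c["t"]; return np.array([c["fx"]*p[0]/p[2]+c["cx"],c["fy"]*p[1]/p[2]+c["cy"]])
def fit(B,W):
    B=np.array(B);W=np.array(W);b=B.mean(0);w=W.mean(0)
    H=(B-b).T@(W-w); yaw=np.arctan2(H[0,1]-H[1,0],H[0,0]+H[1,1])
    R=np.array([[np.cos(yaw),-np.sin(yaw)],[np.sin(yaw),np.cos(yaw)]]); t=w-R@b
    return yaw,R,t,(R@B.T).T+t-W
E
python3 - <<'E'
from h import *
t=manip.camera("top");s=manip.camera("side")
B=[(.0965,.27),(-.0965,.27),(.0965,-.262),(-.0965,-.262)]
zs=[.119,.119,.114,.114]
px=[(41,177),(87,398),(637,47),(692,263)]
W=[ray(t,u/3+175,v/3+150,z)[:2] for (u,v),z in zip(px,zs)]
yaw,R,o,e=fit(B,W);print("top",yaw,o,np.round(e*1e3,1))
px=[(243,16),(33,67),(610,372),(348,500)];zs=[.119,.119,.114,.105]
B2=[(.0965,.27),(-.0965,.27),(.0965,-.262),(-.0965,-.262)]
W=[ray(s,u/3.7+180,v/3.7+165,z)[:2] for (u,v),z in zip(px,zs)]
yaw2,R2,o2,e2=fit(B2,W);print("side",yaw2,o2,np.round(e2*1e3,1))
for n,c,pts in (("top",t,[(622/3+175,72/3+150),(667/3+175,245/3+150)]),("side",s,[(370/3.7+180,405/3.7+165),(556/3.7+180,345/3.7+165)])):
    for p in pts:
        w=ray(c,*p,.135);print(n,"flange",w,R.T@(w[:2]-o))
print("driver",[ray(t,u/3+175,v/3+150,.015)[:2] for u,v in((740,22),(752,232))])
for y in(-.195,-.09): print("pivot",R@[.035,y]+o)
E
```

```text
top 0.19888821698353965 [0.53951676 0.05893776] [[-0.9 -0.9]
 [ 0.3  2.7]
 [-0.6 -0. ]
 [ 1.2 -1.7]]
side 0.19364439232892808 [0.53890041 0.04992949] [[ 1.  -2.3]
 [-3.4 -0.8]
 [ 0.7 -5.9]
 [ 1.8  9.1]]
top flange [ 0.65935116 -0.16037365  0.135     ] [ 0.07414063 -0.23866493]
top flange [ 0.50905512 -0.19021246  0.135     ] [-0.07908814 -0.23822009]
side flange [ 0.51979832 -0.19185323  0.135     ] [-0.06888091 -0.24195115]
side flange [ 0.64922282 -0.17145832  0.135     ] [ 0.06202185 -0.24752993]
driver [array([ 0.73383712, -0.29829884]), array([ 0.53280837, -0.29600686])]
pivot [ 0.61235482 -0.12530289]
pivot [ 0.59160896 -0.02237277]
```

```bash
cat >> h.py <<'E'
from scipy.spatial.transform import Rotation as Ro
YAW=.198; O=np.array([.5393,.0575]); RB=np.array([[np.cos(YAW),-np.sin(YAW)],[np.sin(YAW),np.cos(YAW)]])
def tool(): 
    s=manip.state();q=s["tcp_rot"];return s["ee_pos"],Ro.from_quat([q[1],q[2],q[3],q[0]])
def to(bx,by,z,yaw=None):
    p,R=tool();w=RB@[bx,by]+O;d=R.inv().apply(np.r_[w,z]-p)
    y=R.as_matrix()[:,1];a=np.arctan2(y[1],y[0]);b=RB.T@(p[:2]-O)
    print("pos",p.round(4),"box",b.round(4),"yawY(box)",round(a-YAW,4),"shift",d.round(4), "turn z to align:",round(a-YAW,4) if yaw is None else round(a-YAW-yaw,4), "F",manip.state()["ft_force"].round(2),"t",manip.state()["t"])
E
python3 -m creep '[[[-0.039,-0.030,0,0,0,0.14,0],[-0.078,-0.060,0,0,0,0.28,0],[-0.117,-0.090,0,0,0,0.42,0],[-0.156,-0.120,0,0,0,0.56,0],[-0.195,-0.150,0,0,0,0.70,0]]]'
python3 -c "
from h import *
to(0,-.27,.20)"
```

```text
t: 0.7
ee_pos: [0.3463, 0.2781, 0.2275]
tcp_rot: [0.0, 0.541, 0.841, 0.0]
ft_force: [1.6, 1.6, 0.4]
opening: 1.0
pos [0.3463 0.2781 0.2275] box [-0.1458  0.2543] yawY(box) 0.2306 shift [-0.5437  0.0221  0.0275] turn z to align: 0.2306 F [1.57 1.57 0.38] t 0.7
```

```bash
python3 -m creep '[[[-0.049,0.002,0,0,0,0.05,0],[-0.098,0.004,0,0,0,0.10,0],[-0.147,0.006,0,0,0,0.15,0],[-0.196,0.008,0,0,0,0.20,0],[-0.245,0.010,0,0,0,0.23,0]]]'
python3 -c "
from h import *
to(0,-.27,.20)"
```

```text
t: 1.2
ee_pos: [0.4585, 0.0598, 0.2276]
tcp_rot: [0.0, 0.632, 0.775, 0.0]
ft_force: [1.4, 0.7, -0.5]
opening: 1.003
pos [0.4585 0.0598 0.2276] box [-0.0788  0.0182] yawY(box) 0.0039 shift [-0.2885  0.0776  0.0276] turn z to align: 0.0039 F [ 1.39  0.66 -0.48] t 1.2
```

```bash
python3 -m creep '[[[-0.048,0.013,0,0,0,0,0],[-0.096,0.026,0,0,0,0,0],[-0.144,0.039,0,0,0,0,0],[-0.192,0.052,0,0,0,0,0],[-0.240,0.065,0,0,0,0.004,0]]]'
python3 -m creep '[[[-0.040,0.012,0,0,0,0,0],[-0.048,0.012,0,0,0,0,0],[-0.048,0.012,0.02,0,0,0,0],[-0.048,0.012,0.05,0,0,0,0],[-0.048,0.012,0.065,0,0,0,0]]]'
python3 - <<'E'
from h import *
to(0,-.23,.136)
for n in("side","top"):
    c=manip.camera(n); cv2.imwrite(f"pics/{n}1.png",c["color"][:,:,::-1])
a=cv2.imread("pics/side1.png")[190:330,220:380]; b=cv2.imread("pics/top1.png")[140:280,300:460]
cv2.imwrite("pics/z1.png",cv2.resize(np.hstack([a,b]),None,fx=2.5,fy=2.5,interpolation=cv2.INTER_CUBIC))
E
```

```text
t: 1.7
ee_pos: [0.5708, -0.1621, 0.2273]
tcp_rot: [-0.0, 0.633, 0.774, 0.0]
ft_force: [0.4, 0.3, 0.5]
opening: 1.0
t: 2.2
ee_pos: [0.5907, -0.2039, 0.16]
tcp_rot: [-0.002, 0.633, 0.774, -0.0]
ft_force: [-0.3, -0.0, -0.3]
opening: 1.002
pos [ 0.5907 -0.2039  0.16  ] box [-0.0011 -0.2664] yawY(box) 0.0022 shift [0.0364 0.0012 0.024 ] turn z to align: 0.0022 F [-0.34 -0.01 -0.28] t 2.2
```

View pics/z1.png

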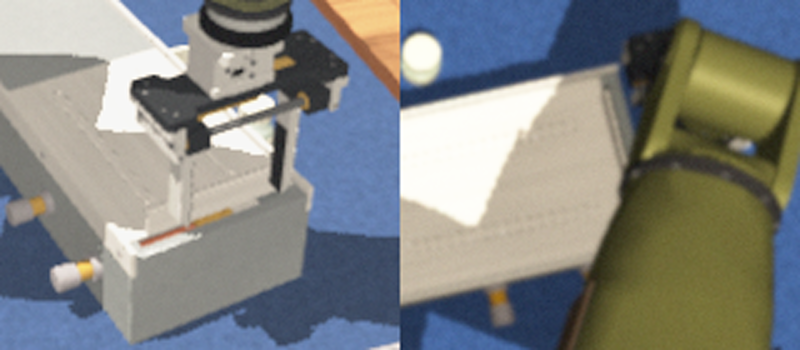

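The side crop shows the open fingers at about (180,190) and (285,165), on the near side of the flange and inside its width. Now I'll descend and push.

```bash
python3 -m creep '[[[0,0.001,0.022,0,0,0,0],[0.004,0.001,0.023,0,0,0.002,0],[0.008,0.001,0.023,0,0,0.002,0],[0.012,0.001,0.023,0,0,0.002,0],[0.016,0.001,0.023,0,0,0.002,0]]]'
python3 -m creep '[[[0.005,0,0,0,0,0,0],[0.010,0,0,0,0,0,0],[0.015,0,0,0,0,0,0],[0.020,0,0,0,0,0,0],[0.025,0,0,0,0,0,0]]]'
python3 -c "
from h import *
to(0,-.011,.137)"
```

```text
t: 2.8
ee_pos: [0.5897, -0.1884, 0.1407]
tcp_rot: [0.001, 0.634, 0.774, 0.0]
ft_force: [0.1, -0.1, -0.2]
opening: 1.002
t: 3.3
ee_pos: [0.5848, -0.1647, 0.1404]
tcp_rot: [0.001, 0.634, 0.773, -0.0]
ft_force: [2.2, -5.5, 3.4]
opening: 1.0
pos [ 0.5848 -0.1647  0.1404] box [ 0.0009 -0.2268] yawY(box) -0.0002 shift [ 0.2158 -0.0009  0.0029] turn z to align: -0.0002 F [ 2.18 -5.49  3.44] t 3.3
```

```bash
python3 -m creep '[[[0.010,0,0.001,0,0,0,0],[0.020,0,0.002,0,0,0,0],[0.030,0,0.003,0,0,0,0],[0.040,0,0.003,0,0,0,0],[0.050,0,0.003,0,0,0,0]]]'
python3 -m creep '[[[0.010,0,0,0,0,0,0],[0.020,0,0,0,0,0,0],[0.030,0,0,0,0,0,0],[0.040,0,0,0,0,0,0],[0.050,0,0,0,0,0,0]]]'
python3 -c "
from h import *
to(0,-.011,.137)"
```

```text
t: 3.8
ee_pos: [0.5752, -0.1157, 0.1378]
tcp_rot: [0.002, 0.634, 0.773, 0.0]
ft_force: [2.3, -7.0, 4.9]
opening: 1.001
t: 4.3
ee_pos: [0.5654, -0.0666, 0.1377]
tcp_rot: [0.002, 0.634, 0.773, 0.0]
ft_force: [2.1, -7.6, 5.7]
opening: 0.999
pos [ 0.5654 -0.0666  0.1377] box [ 0.0011 -0.1268] yawY(box) -0.0003 shift [ 0.1158 -0.0012  0.0004] turn z to align: -0.0003 F [ 2.11 -7.63  5.7 ] t 4.3
```

Run:
```python
from h import *
for n in("side","top"):
    c=manip.camera(n); cv2.imwrite(f"pics/{n}2.png",c["color"][:,:,::-1])
a=cv2.imread("pics/side2.png")[150:330,170:370]; b=cv2.imread("pics/top2.png")[140:320,240:440]
cv2.imwrite("pics/z2.png",cv2.resize(np.hstack([a,b]),None,fx=2,fy=2,interpolation=cv2.INTER_CUBIC))
```

```text
(no output)
```

View pics/z2.png

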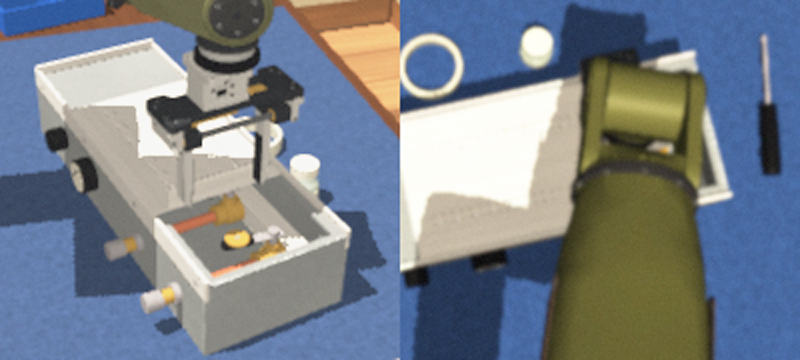

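The cover is sliding flat. A brass disc with black sleeve shows at crop (237,240), and the lever at the near end appears to be the tagged one. I'll keep pushing.

```bash
python3 -m creep '[[[0.010,0,0,0,0,0,0],[0.020,0,0,0,0,0,0],[0.030,0,0,0,0,0,0],[0.040,0,0,0,0,0,0],[0.050,0,0,0,0,0,0]]]'
python3 -m creep '[[[0.010,0,0,0,0,0,0],[0.020,0,0,0,0,0,0],[0.030,0,0,0,0,0,0],[0.040,0,0,0,0,0,0],[0.050,0,0,0,0,0,0]]]'
python3 -m creep '[[[0.003,0,0,0,0,0,0],[0.006,0,0,0,0,0,0]]]'
python3 -c "
from h import *
to(0,-.011,.137)"
```

```text
t: 4.9
ee_pos: [0.5552, -0.0176, 0.137]
tcp_rot: [0.001, 0.634, 0.773, -0.0]
ft_force: [1.6, -7.0, 3.4]
opening: 0.998
t: 5.4
ee_pos: [0.5454, 0.0314, 0.137]
tcp_rot: [0.001, 0.634, 0.773, -0.0]
ft_force: [0.2, -6.3, 4.4]
opening: 1.001
t: 5.6
ee_pos: [0.5443, 0.0372, 0.137]
tcp_rot: [0.001, 0.634, 0.774, -0.0]
ft_force: [1.5, -7.6, 4.3]
opening: 1.001
pos [0.5443 0.0372 0.137 ] box [ 0.0009 -0.0209] yawY(box) 0.0 shift [ 0.0099 -0.0009 -0.    ] turn z to align: 0.0 F [ 1.53 -7.64  4.31] t 5.6
```

Next I'll push in small steps and watch for the force to rise at the end stop.

```bash
python3 -m creep '[[[0.0025,0,0,0,0,0,0],[0.005,0,0,0,0,0,0]]]'
python3 -m creep '[[[0.0015,0,0,0,0,0,0],[0.003,0,0,0,0,0,0]]]'
python3 -m creep '[[[0.001,0,0,0,0,0,0],[0.002,0,0,0,0,0,0]]]'
python3 -c "
from h import *
to(0,-.011,.137)"
```

```text
t: 5.8
ee_pos: [0.5433, 0.0419, 0.137]
tcp_rot: [0.001, 0.634, 0.773, -0.0]
ft_force: [1.6, -7.0, 4.4]
opening: 0.998
t: 6.0
ee_pos: [0.5428, 0.0448, 0.1369]
tcp_rot: [0.001, 0.634, 0.773, -0.0]
ft_force: [1.6, -7.3, 4.8]
opening: 0.998
t: 6.2
ee_pos: [0.5424, 0.0467, 0.137]
tcp_rot: [0.001, 0.634, 0.773, -0.0]
ft_force: [2.0, -7.7, 5.6]
opening: 0.999
pos [0.5424 0.0467 0.137 ] box [ 0.0009 -0.0112] yawY(box) -0.0003 shift [ 0.0002 -0.0009 -0.    ] turn z to align: -0.0003 F [ 1.98 -7.72  5.62] t 6.2
```

```bash
python3 -m creep '[[[0.001,0,0,0,0,0,0],[0.002,0,0,0,0,0,0]]]'
python3 -m creep '[[[0.001,0,0,0,0,0,0],[0.002,0,0,0,0,0,0]]]'
python3 - <<'E'
from h import *
to(0,-.011,.137)
for n in("side","top"):
    c=manip.camera(n); cv2.imwrite(f"pics/{n}3.png",c["color"][:,:,::-1])
a=cv2.imread("pics/side3.png")[150:330,170:370]; b=cv2.imread("pics/top3.png")[140:320,170:370]
cv2.imwrite("pics/z3.png",cv2.resize(np.hstack([a,b]),None,fx=2,fy=2,interpolation=cv2.INTER_CUBIC))
E
```

```text
t: 6.4
ee_pos: [0.542, 0.0485, 0.137]
tcp_rot: [0.001, 0.634, 0.773, -0.0]
ft_force: [1.4, -14.4, 4.8]
opening: 1.0
t: 6.6
ee_pos: [0.5419, 0.0487, 0.137]
tcp_rot: [0.002, 0.634, 0.773, -0.001]
ft_force: [3.0, -27.0, 3.6]
opening: 0.996
pos [0.5419 0.0487 0.137 ] box [ 0.0008 -0.0092] yawY(box) -0.0006 shift [-0.0018 -0.0008  0.    ] turn z to align: -0.0006 F [  3.   -26.98   3.65] t 6.6
```

View pics/z3.png

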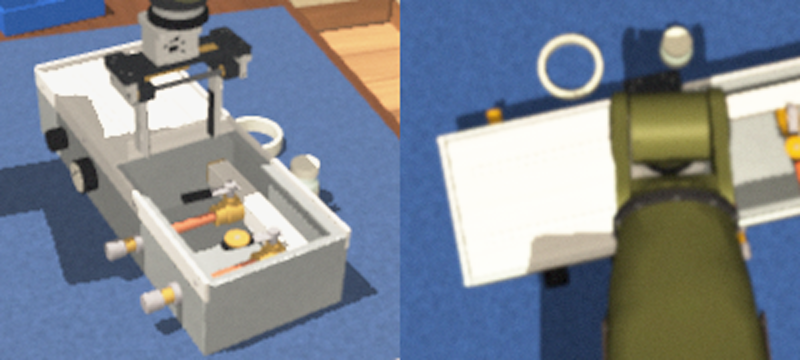

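The force jumped to 27 N with no further travel, so the cover is against the end stop. The disc, at crop (237,238), belongs to the lever nearer the -y end. I'll back off, rise, close the fingers and move aside for a clear look.

```bash
python3 -m creep '[[[-0.004,0,0,0,0,0,0],[-0.012,0,0,0,0,0,0],[-0.030,0,0,0,0,0,0],[-0.040,0,-0.03,0,0,0,0],[-0.045,0,-0.07,0,0,0,0.3]]]'
python3 -m creep '[[[0,-0.045,0,0,0,0,1],[0,-0.090,0,0,0,0,1],[0,-0.135,0,0,0,0,1],[0,-0.180,0,0,0,0,1],[0,-0.18,0,0,0,0,1]]]'
python3 - <<'E'
from h import *
to(0,-.225,.137)
for n in("side","top"):
    c=manip.camera(n); cv2.imwrite(f"pics/{n}4.png",c["color"][:,:,::-1])
b=cv2.imread("pics/top4.png")[140:320,170:450]
cv2.imwrite("pics/z4t.png",cv2.resize(b,None,fx=2.8,fy=2.8,interpolation=cv2.INTER_CUBIC))
a=cv2.imread("pics/side4.png")[160:330,170:370]
cv2.imwrite("pics/z4s.png",cv2.resize(a,None,fx=3.5,fy=3.5,interpolation=cv2.INTER_CUBIC))
E
```

```text
t: 7.2
ee_pos: [0.5492, 0.0064, 0.2055]
tcp_rot: [-0.002, 0.634, 0.773, -0.001]
ft_force: [0.3, 0.1, 0.7]
opening: 0.946
t: 7.7
ee_pos: [0.37, -0.0284, 0.2063]
tcp_rot: [-0.0, 0.634, 0.773, -0.0]
ft_force: [0.6, 0.8, 0.1]
opening: 0.525
pos [ 0.37   -0.0284  0.2063] box [-0.1829 -0.0509] yawY(box) -0.0007 shift [-0.174   0.1831  0.0692] turn z to align: -0.0007 F [0.61 0.81 0.13] t 7.7
```

View pics/z4t.png

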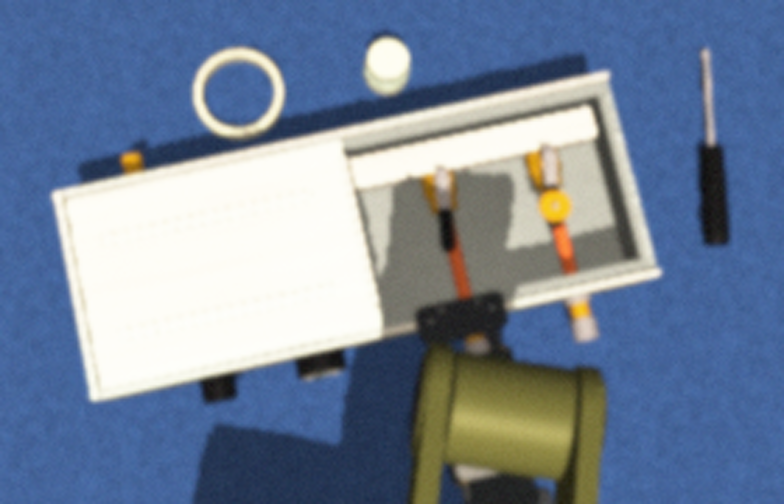

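View pics/z4s.png

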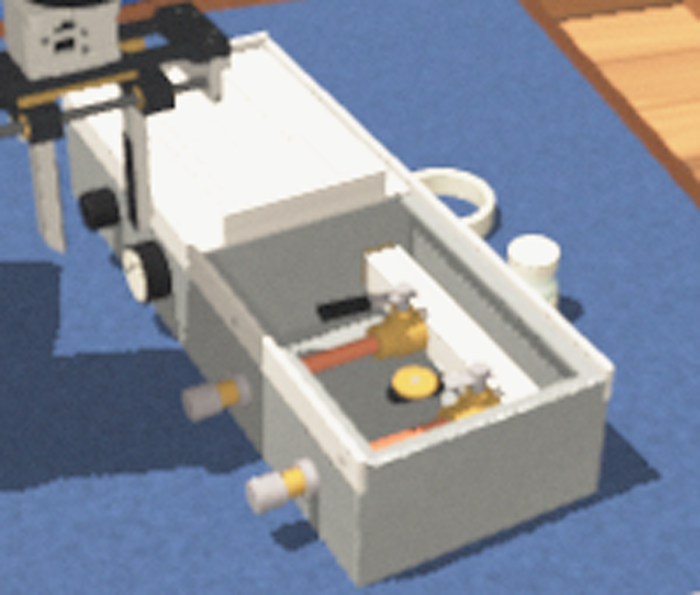

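The cover is fully open in both views. The tag disc is at top crop (555,206) and side crop (414,382), on the -y valve. The plain lever is black, at top crop (446,230).

Run:
```python
from h import *
t=manip.camera("top");s=manip.camera("side")
for c,u,v in((t,555/2.8+170,206/2.8+140),(s,414/3.5+170,382/3.5+160)):
    w=ray(c,u,v,.09);print("tag",w,RB.T@(w[:2]-O))
for u,v in((440,172),(447,248)): 
    w=ray(t,u/2.8+170,v/2.8+140,.087);print("plain",RB.T@(w[:2]-O))
# cover flange top edge & cover +y end
for u,v in((343,140),(383,328)):
    w=ray(t,u/2.8+170,v/2.8+140,.135);print("flange",RB.T@(w[:2]-O))
# inner rims bay
w=ray(t,549/2.8+170,165/2.8+140,.09);print("tagpivot",RB.T@(w[:2]-O))
```

```text
tag [ 0.56370376 -0.12640463  0.09      ] [-0.01224871 -0.18511193]
tag [ 0.5622079  -0.13003971  0.09      ] [-0.01443038 -0.18838174]
plain [ 0.04367149 -0.08720414]
plain [-0.0286147  -0.07690305]
flange [ 0.08455474 -0.00188308]
flange [-0.09141979  0.00064493]
tagpivot [ 0.02717096 -0.18916478]
```

```bash
python3 -m creep '[[[-0.034,0.033,0,0,0,0,1],[-0.068,0.066,0,0,0,0,1],[-0.102,0.099,0,0,0,0,1],[-0.136,0.132,0,0,0,0,1],[-0.174,0.168,0,0,0,0,1]]]'
python3 -m creep '[[[0,0,0,0,0,0,1],[0,0,0.01,0,0,0,1],[0,0,0.03,0,0,0,1],[0,0,0.045,0,0,0,1]]]'
python3 - <<'E'
from h import *
to(-.015,-.222,.101)
c=manip.camera("side"); a=c["color"][140:310,190:390,::-1]
cv2.imwrite("pics/z5.png",cv2.resize(a,None,fx=3.5,fy=3.5,interpolation=cv2.INTER_CUBIC))
E
```

```text
t: 8.4
ee_pos: [0.5728, -0.1652, 0.2052]
tcp_rot: [-0.001, 0.633, 0.774, -0.0]
ft_force: [1.3, 0.2, 0.8]
opening: 0.006
t: 8.8
ee_pos: [0.5699, -0.1632, 0.1599]
tcp_rot: [-0.0, 0.633, 0.774, -0.0]
ft_force: [-0.2, -1.1, -1.0]
opening: 0.006
pos [ 0.5699 -0.1632  0.1599] box [-0.0134 -0.2224] yawY(box) 0.0009 shift [ 0.0004 -0.0015  0.0589] turn z to align: 0.0009 F [-0.23 -1.08 -1.02] t 8.8
```

View pics/z5.png

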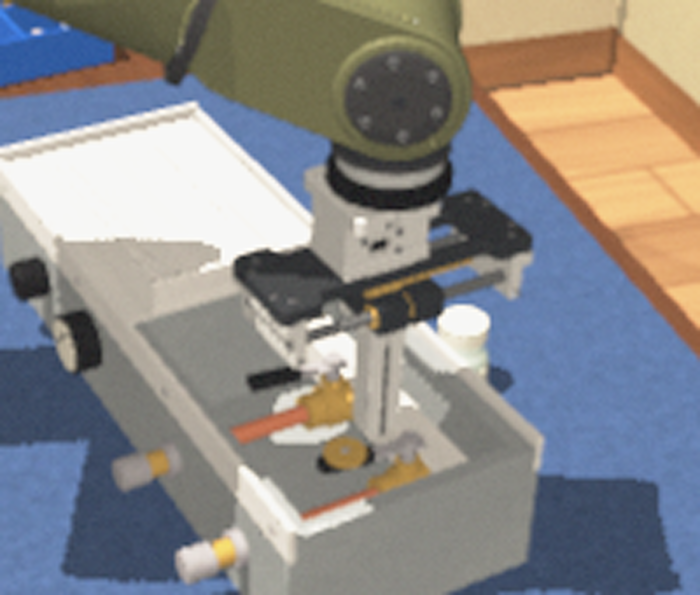

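The closed fingers' tip is at crop (380,432) and the disc at (346,452). I'll check that the tip sits where the pose says before going down.

Run:
```python
from h import *
c=manip.camera("side")
for X in([.5699,-.1632,.138],[.5699,-.1632,.079]):
    print((proj(c,X)-[190,140])*3.5)
```

```text
[374.28358627 424.64360374]
[370.53414436 493.23316197]
```

```bash
python3 -m creep '[[[0,-0.001,0.02,0,0,0,1],[0,-0.001,0.04,0,0,0,1],[0,-0.001,0.059,0,0,0,1],[0.002,-0.001,0.059,0,0,0,1],[0.004,-0.001,0.059,0,0,0,1]]]'
python3 -c "
from h import *
to(-.015,-.217,.101)"
```

```text
t: 9.4
ee_pos: [0.5689, -0.1601, 0.1035]
tcp_rot: [0.0, 0.634, 0.774, 0.0]
ft_force: [-0.1, 0.0, 0.6]
opening: 0.005
pos [ 0.5689 -0.1601  0.1035] box [-0.0137 -0.2192] yawY(box) 0.0004 shift [ 0.0022 -0.0013  0.0025] turn z to align: 0.0004 F [-0.1   0.    0.58] t 9.4
```

```bash
python3 -m creep '[[[0.005,-0.002,0,0,0,0.1,1],[0.010,-0.003,0,0,0,0.2,1],[0.016,-0.004,0,0,0,0.3,1],[0.021,-0.005,0,0,0,0.4,1],[0.027,-0.004,0,0,0,0.5,1]]]'
python3 - <<'E'
from h import *
to(35e-3-.05*np.cos(.5)-.022*np.sin(.5),-.195+.05*np.sin(.5)-.022*np.cos(.5),.101,-.5)
c=manip.camera("side"); a=c["color"][140:310,190:390,::-1]
cv2.imwrite("pics/z6.png",cv2.resize(a,None,fx=3.5,fy=3.5,interpolation=cv2.INTER_CUBIC))
E
```

```text
t: 9.9
ee_pos: [0.5594, -0.135, 0.1041]
tcp_rot: [0.001, 0.807, 0.591, -0.0]
ft_force: [-4.6, -3.2, 0.1]
opening: 0.007
pos [ 0.5594 -0.135   0.1041] box [-0.0181 -0.1927] yawY(box) -0.504 shift [ 0.0014 -0.0023  0.0031] turn z to align: -0.004 F [-4.6  -3.23  0.07] t 9.9
```

View pics/z6.png

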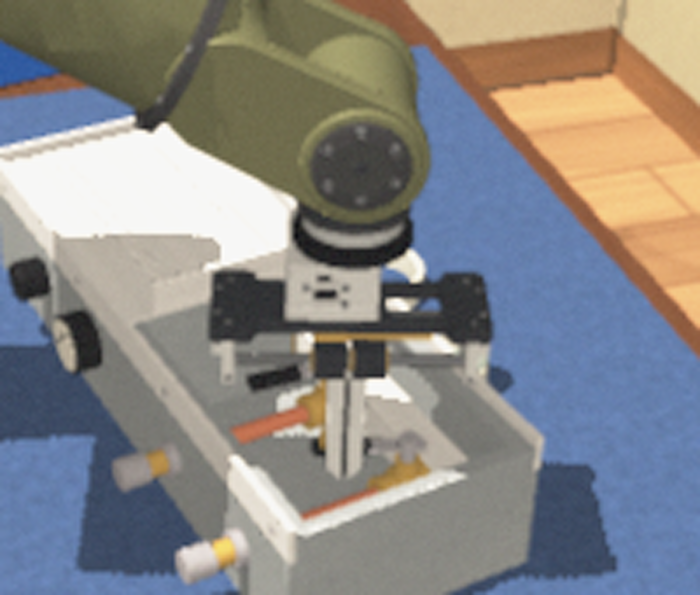

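In the crop the fingers at (345,465) are behind the sleeve and pressing with about 5 N, and the lever is moving. I'll continue the arc 2 mm lower.

```bash
python3 -m creep '[[[0.005,-0.002,0.001,0,0,0.1,1],[0.010,-0.004,0.002,0,0,0.2,1],[0.016,-0.005,0.002,0,0,0.3,1],[0.021,-0.006,0.002,0,0,0.4,1],[0.027,-0.006,0.002,0,0,0.5,1]]]'
python3 - <<'E'
from h import *
a=1.;to(35e-3-.05*np.cos(a)-.022*np.sin(a),-.195+.05*np.sin(a)-.022*np.cos(a),.101,-a)
E
```

```text
t: 10.45
ee_pos: [0.5622, -0.1073, 0.1022]
tcp_rot: [0.001, 0.927, 0.374, 0.001]
ft_force: [-1.9, -1.7, 0.8]
opening: 0.005
pos [ 0.5622 -0.1073  0.1022] box [-0.01   -0.1661] yawY(box) -1.0023 shift [ 0.0002 -0.0014  0.0012] turn z to align: -0.0023 F [-1.91 -1.75  0.79] t 10.45
```

```bash
python3 -m creep '[[[0.005,-0.002,0,0,0,0.1,1],[0.010,-0.004,0,0,0,0.2,1],[0.016,-0.005,0,0,0,0.3,1],[0.021,-0.006,0,0,0,0.4,1],[0.027,-0.006,0,0,0,0.5,1]]]'
python3 - <<'E'
from h import *
a=1.5;to(35e-3-.05*np.cos(a)-.022*np.sin(a),-.195+.05*np.sin(a)-.022*np.cos(a),.101,-a)
for n in("side","top"):
    c=manip.camera(n); cv2.imwrite(f"pics/{n}7.png",c["color"][:,:,::-1])
a=cv2.imread("pics/side7.png")[150:330,190:390]; b=cv2.imread("pics/top7.png")[140:320,260:460]
cv2.imwrite("pics/z7.png",cv2.resize(np.hstack([a,b]),None,fx=2,fy=2,interpolation=cv2.INTER_CUBIC))
E
```

```text
t: 10.95
ee_pos: [0.5775, -0.0842, 0.1021]
tcp_rot: [0.0, 0.991, 0.133, 0.001]
ft_force: [-1.5, -2.4, 1.0]
opening: 0.005
pos [ 0.5775 -0.0842  0.1021] box [ 0.0096 -0.1465] yawY(box) -1.5022 shift [-0.0001  0.0002  0.0011] turn z to align: -0.0022 F [-1.53 -2.43  0.97] t 10.95
```

View pics/z7.png

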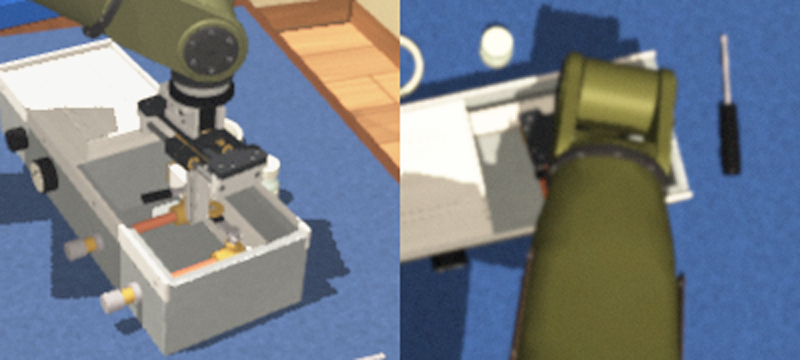

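The lever points nearly along +y, with the disc at side crop (215,212). I'll finish in small steps until it reaches its stop.

```bash
python3 -m creep '[[[0.002,-0.001,0,0,0,0.035,1],[0.0035,-0.0015,0,0,0,0.07,1]]]'
python3 -m creep '[[[0.001,0,0,0,0,0,1],[0.002,0,0,0,0,0,1]]]'
python3 -m creep '[[[0.001,0,0,0,0,0,1],[0.002,0,0,0,0,0,1]]]'
python3 -c "
from h import *
to(.013,-.145,.101,-1.57)"
```

```text
t: 11.25
ee_pos: [0.5797, -0.0822, 0.1014]
tcp_rot: [0.0, 0.995, 0.101, -0.0]
ft_force: [-10.3, -4.2, 6.2]
opening: 0.003
t: 11.45
ee_pos: [0.5803, -0.0821, 0.1012]
tcp_rot: [0.0, 0.995, 0.101, -0.002]
ft_force: [-22.6, -5.6, 11.0]
opening: 0.005
t: 11.65
ee_pos: [0.5809, -0.0819, 0.101]
tcp_rot: [-0.0, 0.995, 0.101, -0.004]
ft_force: [-32.7, -6.9, 16.0]
opening: 0.002
pos [ 0.5809 -0.0819  0.101 ] box [ 0.0134 -0.1449] yawY(box) -1.5656 shift [-0.0004  0.0001  0.    ] turn z to align: 0.0044 F [-32.69  -6.88  16.03] t 11.65
```

The force rose to 33 N with no more movement, so the lever is at its stop. I'll back away, rise and check.

```bash
python3 -m creep '[[[-0.004,0,0,0,0,0,1],[-0.012,0,0,0,0,0,1],[-0.020,0,-0.01,0,0,0,1],[-0.020,0,-0.05,0,0,0,1],[-0.020,0,-0.10,0,0,0,1]]]'
python3 -m creep '[[[-0.045,0,0,0,0,0,1],[-0.090,0,0,0,0,0,1],[-0.135,0,0,0,0,0,1],[-0.18,0,0,0,0,0,1],[-0.18,0,0,0,0,0,1]]]'
python3 - <<'E'
from h import *
to(0,-.225,.137)
for n in("side","top"):
    c=manip.camera(n); cv2.imwrite(f"pics/{n}8.png",c["color"][:,:,::-1])
b=cv2.imread("pics/top8.png")[140:320,170:450]
cv2.imwrite("pics/z8t.png",cv2.resize(b,None,fx=2.8,fy=2.8,interpolation=cv2.INTER_CUBIC))
a=cv2.imread("pics/side8.png")[160:330,170:370]
cv2.imwrite("pics/z8s.png",cv2.resize(a,None,fx=3.5,fy=3.5,interpolation=cv2.INTER_CUBIC))
E
```

```text
t: 12.15
ee_pos: [0.5632, -0.0849, 0.2014]
tcp_rot: [-0.0, 0.995, 0.1, -0.001]
ft_force: [0.3, -0.8, -0.1]
opening: 0.004
t: 12.65
ee_pos: [0.3844, -0.1208, 0.2014]
tcp_rot: [0.0, 0.995, 0.099, 0.001]
ft_force: [1.3, 0.1, 0.4]
opening: 0.007
pos [ 0.3844 -0.1208  0.2014] box [-0.1869 -0.1444] yawY(box) -1.5699 shift [0.1868 0.0807 0.0647] turn z to align: -1.5699 F [1.26 0.1  0.35] t 12.65
```

View pics/z8t.png

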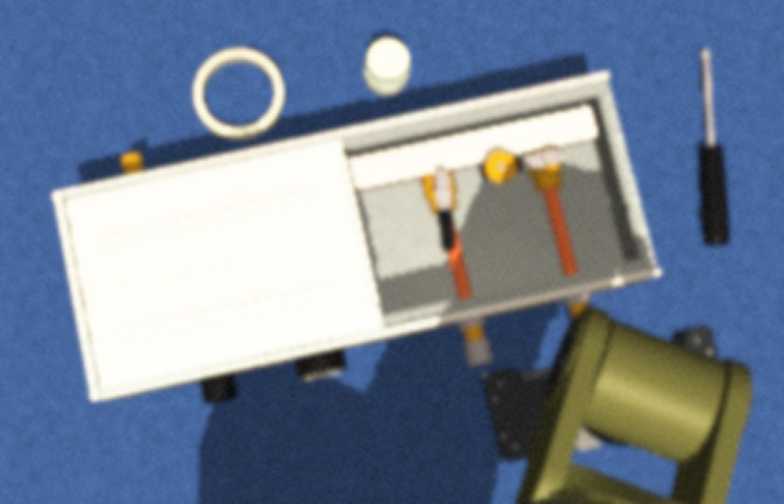

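View pics/z8s.png

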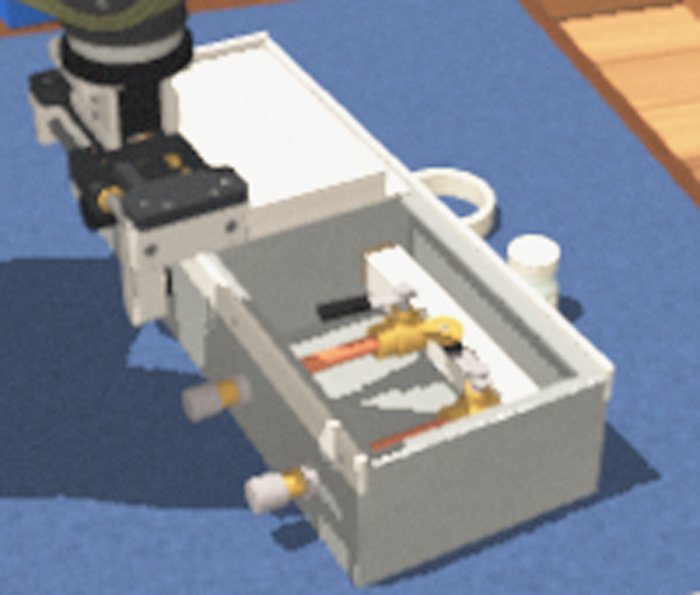

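Run:
```python
from h import *
t=manip.camera("top");s=manip.camera("side")
for c,u,v in((t,500/2.8+170,166/2.8+140),(s,442/3.5+170,331/3.5+160)):
    w=ray(c,u,v,.09);b=RB.T@(w[:2]-O);print("tag",b,np.arctan2(b[1]+.195,-(b[0]-.035)))
# tag centroid by colour near predicted place
for n in (4,8):
    im=cv2.imread(f"pics/top{n}.png");d=cv2.imread("pics/top4.png")
m=cv2.absdiff(cv2.imread("pics/top4.png"),cv2.imread("pics/top8.png"))
hsv=cv2.cvtColor(cv2.imread("pics/top8.png"),cv2.COLOR_BGR2HSV)
mk=cv2.inRange(hsv,(18,120,120),(35,255,255));mk[:,:]=mk*(cv2.inRange(m.max(2),40,255)>0)
k,l,st,ce=cv2.connectedComponentsWithStats(mk)
for i in range(1,k):
    if st[i,4]>20:
        w=ray(t,*ce[i],.09);b=RB.T@(w[:2]-O);print(st[i],b,np.arctan2(b[1]+.195,-(b[0]-.035)))
print("changed px in cover region/ objects:",[(m.max(2)[y0:y1,x0:x1]>60).sum() for x0,x1,y0,y1 in((190,290,205,260),(235,320,150,190),(410,440,150,235))])
```

```text
tag [ 0.0363818  -0.14369099] 1.5977208335533726
tag [ 0.03156488 -0.14963618] 1.4952168057997375
[343 194  11  12 105] [ 0.03682187 -0.14231708] 1.6053643012120538
[360 199  11   7  58] [ 0.01892292 -0.18573022] 0.5230234783959317
[321 204   6  12  34] [ 0.02550303 -0.07215059] 1.4936440172129974
[375 261  10  33 117] [-0.16849958 -0.17351932] 0.10516695755244018
[383 264  43  25 382] [-0.19164026 -0.23954251] -0.19406062759548398
[382 279  42  24 406] [-0.22643565 -0.22022619] -0.09619319635659974
[417 280  20  56 279] [-0.28229155 -0.27109472] -0.23538031313007235
[368 292   5   7  24] [-0.21981561 -0.13912229] 0.21586997216587717
[361 308  11  10  43] [-0.25861569 -0.11919494] 0.2526605018856145
changed px in cover region/ objects: [np.int64(0), np.int64(0), np.int64(0)]
```

```bash
python3 -c "
from workcell import manip
print(manip.sign_off())"
```

```text
the job is handed in; nothing more can be done
None
```

The tagged air line is shut off, and the job was handed in at about 13 s of the 54 s allowed.

**Cover:** I pushed it by its upturned edge with the two open fingers. It slid at about 7 N until it came against the end stop, where the force rose to 27 N and it moved no further. It was in the same place in the final picture.

**Tagged lever:** The disc was on the valve at y = -195 mm, with the lever starting at about 0.15 rad. I pushed it clockwise with the closed fingers, following its arc, until it met its stop at about 33 N.

**Last checks:**
- **Lever angle:** The top view puts it at about 1.60 rad and the side view at about 1.50. These straddle 1.571 and disagree by about 0.1 rad; I put that down to pixel and calibration error. The force rise at the stop is the firmer sign that it is fully shut.
- **Other valve:** The plain lever still points along its pipe, as before.
- **Bystanders:** The jar, tape roll and driver showed no change in the top view between the picture taken before the lever push and the one after it. I saw no movement in the earlier pictures either, but did not measure it.
- **Arm:** It was clear of everything at hand-in.

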